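# Clamp a filter window in its chuck and back the thumbscrew off a quarter turn

### The job

Stack the two discs flat and centred on the round seat of the grey chuck, the black spacer first and the amber glass window gently on top of it. Then turn the brass thumbscrew clockwise until it seats (it stops hard, the jaws then enclose the discs), back it off a quarter turn so that the glass is not strained, and finish while still gripping the thumbscrew there so that it cannot creep. Leave the vial, the brown bottle and the small weighing bottle where they are.

Things in the scene. Friction and masses are not known exactly. Their poses are not given: they have to be found in the camera images.
- chuck: Self-centring chuck, fixed to the bench (its place and yaw vary): grey base plate 80 x 210 x 12 mm, a round aluminium seat, a jaw either side of the seat, and a blue gear housing (56 x 56 mm, top 42 mm above the bench) that carries the brass thumbscrew. Origin on the bench under the seat's centre; z up; y runs along the plate, the thumbscrew's axis is at y = -105 mm (to the robot's right); the plate spans x -40 to 40 and y -140 to 70 mm.
- seat (a point): Centre of the seat's top face, 22 mm above the bench; the seat is 38 mm in diameter, so discs overhang it by 3 mm all round. Axes as the chuck's. The aluminium jaws with black pads (24 mm wide in x, 13 to 39 mm above the bench) face the seat from +y and -y, each face 27 mm from the centre with the thumbscrew at 0, moving in 1.5 mm per radian to 22.5 mm when seated. Nothing stands beside the seat in x, so a disc is best held with the fingers closing along the chuck's x.
- spacer: Loose black disc with a bright steel spot in the middle of its top, 44 mm in diameter, 12 mm thick, 45 g, lying flat on the bench. Origin at the centre of its underside, z up.
- window: Loose transparent amber glass disc, 44 mm in diameter, 12 mm thick, 40 g, lying flat on the bench. Origin at the centre of its underside, z up.
- thumbscrew (a joint): Turn of the thumbscrew in rad, growing clockwise seen from above; starts between 0.2 and 1.0; at 3.0 it seats against a hard stop. Friction about 0.04 N m; it stays where it is left and does not rise or sink.
- wing: The thumbscrew's brass grip: an upright flat bar 36 mm long (its x axis), 10 mm thick (its y axis, to be gripped across), 26 mm high, from 48 to 74 mm above the bench; turns with the thumbscrew about its vertical z axis. Origin on the screw's axis at the bar's lower edge.
- wing_grip (a point): On the screw's axis, 64 mm above the bench: the height to grip the bar. Axes as the bar's: x along it, y across it. The bar lies along the chuck's x when the thumbscrew reads 0.
- vial: Bystander: white vial with a black cap, 36 mm in diameter, 78 mm high, loose. Origin under its centre.
- brown_bottle: Bystander: brown bottle with a black cap, about 52 mm in diameter, 140 mm high, loose. Origin under its centre.
- weighing_bottle: Bystander: small lidded glass weighing bottle, 36 mm in diameter, 44 mm high, loose. Origin under its centre.
Mind the look-alikes: they are no part of the job. There is more than one size of the spacer; the job needs the middle-sized.

How it is judged:
On the way, in this order (a step that is already met when the one before it is completed fails the run):
1. The black spacer lies flat and centred on the seat, let go (horizontal distance between spacer and seat below 0.006 m and z of spacer in the frame of seat between -0.003 and 0.002 m and angle between spacer's own z axis and vertical below 0.06 rad and contact force between the fingers and spacer below 0.3 N and linear speed of spacer below 0.02 m/s), for 0.2 s.
2. The amber window lies flat and centred on the spacer, let go, the thumbscrew not yet tightened (horizontal distance between each of spacer, window and seat below 0.006 m and z of spacer in the frame of seat between -0.003 and 0.002 m and angle between each of spacer, window's own z axis and vertical below 0.06 rad and horizontal distance between window and spacer below 0.006 m and z of window in the frame of seat between 0.009 and 0.014 m and contact force between the fingers and window below 0.3 N and linear speed of window below 0.02 m/s and value of joint thumbscrew below 2 rad), for 0.2 s.
3. The thumbscrew is turned clockwise until it seats (value of joint thumbscrew above 2.92 rad), for 0.1 s.
At the end, for the whole second after the job is handed in: Spacer flat on the seat and window flat on the spacer, both within 6 mm of the seat's centre and of each other; the thumbscrew, after seating, backed off by a quarter turn (15 degrees either way) to about 1.43 rad, and the fingers still gripping its wing with more than 2 N through the last second (horizontal distance between each of spacer, window and seat below 0.006 m and z of spacer in the frame of seat between -0.003 and 0.002 m and angle between each of spacer, window's own z axis and vertical below 0.06 rad and horizontal distance between window and spacer below 0.006 m and z of window in the frame of seat between 0.009 and 0.014 m and linear speed of window below 0.01 m/s and value of joint thumbscrew between 1.169 and 1.689 rad and contact force between the fingers and wing above 2 N); the arm keeps its last pose, push and grip.
It fails at once if the vial is moved more than 20 mm or tipped (distance of vial from where it was at the start of the episode above 0.02 m or angle between vial's own z axis and vertical above 0.35 rad).
It fails at once if the brown bottle is moved more than 20 mm or tipped (distance of brown_bottle from where it was at the start of the episode above 0.02 m or angle between brown_bottle's own z axis and vertical above 0.35 rad).
It fails at once if the weighing bottle is moved more than 20 mm or tipped (distance of weighing_bottle from where it was at the start of the episode above 0.02 m or angle between weighing_bottle's own z axis and vertical above 0.35 rad).
It fails at once if the glass window is dropped from more than 10 mm above its place (contact force between the fingers and window below 0.01 N and z of window in the frame of seat above 0.022 m).
It fails at once if the glass window is slammed or pressed onto the spacer with over 60 N (contact force between window and spacer above 60 N).
It also fails if it takes over 67 s, if anything falls off the work surface, if the arm or the gripper's body presses on something with over 40 N, if the wrist force passes 120 N, or if a joint passes its speed limit or range.

### The arm

A 6-joint arm with a two-finger parallel gripper is mounted at the origin on the work surface; the furniture and walls round the work are solid. World frame = base frame: x ahead of the robot, y to its left, z up, the work surface at z = 0. Lengths are in m, angles in rad, forces in N, time in s.
With the tool pointing down it reaches from about 0.35 to 0.775 m from the base axis. Payload 5.5 kg.
Tool frame: the origin (TCP) lies at the very end of the fingers, on their centre line; the grasp point (between the pads) lies 19 mm behind it; z points along the fingers, y is the line along which they close (so a half turn about z gives the same grasp; the last joint's range is limited). The gripper opens to 85 mm and grips with 20 to 120 N. Pads are 22 mm wide; open, the fingers measure 114 mm over their backs; the gripper's body (76 mm by 85 mm) begins 54 mm behind the grasp point. The pads swing forward as they close: fully open they stand 13 mm farther back than shut.
Start: joints at [0.991, 0.313, 0.046, 1.304, 0, 1.431], TCP at [0.245, 0.52, 0.231] pointing down, gripper open.
Joint ranges: [-2.76, 2.76], [-0.86, 1.69], [-1.03, 1.26], [-2.2, 2.34], [-1.47, 1.5], [-3.14, 3.14]. Speed limits (rad/s): [2.57, 2.57, 3.14, 3.14, 3.14, 3.14].

### API

Orientations are given as a unit quaternion [w, x, y, z].
In Python, from workcell import env, imaging, ticket gives the robot as it stands. The module is installed in compiled form; this text tells all that it offers.
- The arm moves only by the tool apply_moves, never from a script. Its argument "rows" is a list of rows, each an object with "xyz": the shift along the tool's x, y, z in mm, a list of three; "turn": the turn, a rotation vector about the tool's x, y, z in rad, a list of three; "grip": the opening, from 0 (shut) to 1 (fully open). A call has 1 to 12 rows; each row is the pose to reach, as a shift and turn from the pose commanded when the call began, along the tool's axes at that moment; what a row does not reach only later rows make up. A row lasts 1/12 s, in which the tool goes at most 41.7 mm and 7.16 degrees, less where a joint would pass 70% of its speed; a pose out of reach is approached as far as the arm can. A call with a gripper value outside its range is refused whole. The fingers move at their own pace and stop on an object; "force" is the grip in N (left out, the last holds). Time passes only in rows, so rows that repeat a pose let the fingers close. It gives the time, the measured TCP pose, the force, the opening and the grip force at its end, in the units of the state.
- env.get_state(): the state, without advancing time (a new reading comes with each control period).
- imaging.read_camera(name): name is "scene" or "top" or "wrist"; returns a dict with "color" (480x640x3 uint8, blue, green, red), "z_map" (480x640 float32, m along the optical axis (not along the pixel's ray), 0 where there is no reading), "camera_matrix" (3x3 intrinsics, pixels), "k1" (the pictures are not rectified: a ray, as slopes to the right and down, at radius r is drawn at 1 + k1 r^2 times it, then the intrinsics apply), "view" (4x4, takes a point from world to camera coordinates). Camera axes: x right, y down, z forward; pixel columns grow to the right and rows downward; lengths in m; the calibration is good to about 2 mm. A picture is of the moment at which its call begins.
- ticket.hand_in(): hands the job in; it is judged then, once.
The state is a dict: "clock": time; "joint_pos": joint angles; "qvel": joint speeds; "tau": joint torques, N m; "tcp_pos": TCP position; "orientation": TCP orientation; "wrist_force": force on the tool from outside, world axes, zero at the start; "ft_torque": the same for the moment, N m; "finger_gap": finger opening in m; "grip_force": force on a finger pad.
Only numpy, scipy, OpenCV 4.12 (cv2) and the standard library are available. Lean on these libraries where they do the work, as an engineer would, in place of code of your own. Each camera call takes 0.05 s, during which the arm holds its last target. There are 200 camera calls.

## Working session

There is one attempt and no reset: what is moved stays moved. The work goes in short steps, Python scripts to look and compute and a tool call to move; the robot and the scene stay as the last step left them, time stands still between calls to the robot, and variables do not carry over. Pictures are saved under pics/ and viewed, at most 12 in all, crops included, and the job is handed in when it is done.

Besides the shell and the picture viewer there is one more tool, called after "Emit:" as a command line: name --argument value ..., lists and objects as JSON in quotes. apply_moves: Moves the arm, as the interface text tells. Its arguments: {"type":"object","properties":{"rows":{"type":"array"},"force":{"type":"number"}},"required":["rows"]}

```bash
mkdir -p pics
python3 - <<'E'
from workcell import env, imaging
import cv2,pickle
s=env.get_state();print(s)
for n in("scene","top","wrist"):
    d=imaging.read_camera(n);cv2.imwrite(f"pics/{n}0.png",d["color"]);pickle.dump(d,open(f"{n}0.pkl","wb"))
    print(n,d["camera_matrix"],d["k1"],d["view"])
E
```

```text
{'clock': 0.0, 'joint_pos': array([9.91420265e-01, 3.14017406e-01, 4.49767333e-02, 1.30361044e+00,
       8.37797451e-06, 1.43120734e+00]), 'qvel': array([-0.00271491, -0.00152432, -0.00110032,  0.00087458, -0.00051713,
        0.00136069]), 'tau': array([-5.33996317e-04, -4.80627072e+01,  2.98534495e+01,  1.93874975e-02,
       -1.55497387e-04, -9.81053148e-06]), 'tcp_pos': array([0.2445196 , 0.51984766, 0.23039829]), 'orientation': array([-3.30168649e-04,  2.18125636e-01,  9.75920256e-01, -8.66639338e-04]), 'wrist_force': array([ 0.57020381, -0.22351278, -0.48462338]), 'ft_torque': array([ 0.01532504,  0.00112231, -0.02130309]), 'grip_force': 0.0, 'finger_gap': 0.08578798194801342}
scene [[452.49994211   0.         316.08332144]
 [  0.         452.49994211 238.55760611]
 [  0.           0.           1.        ]] 0.004635546920358714 [[-0.55751859 -0.82982304  0.02380644  0.36434727]
 [-0.42637625  0.26162088 -0.86588556  0.26064054]
 [ 0.71230353 -0.4928978  -0.49967534  0.53860715]
 [ 0.          0.          0.          1.        ]]
top [[567.51383748   0.         326.42342527]
 [  0.         567.51383748 247.57124842]
 [  0.           0.           1.        ]] -0.18186471600413417 [[ 0.01998612 -0.99962423 -0.01876039  0.09003497]
 [-0.98070499 -0.01595118 -0.19484168  0.54579564]
 [ 0.19446922  0.02229254 -0.98065527  1.13618518]
 [ 0.          0.          0.          1.        ]]
wrist [[352.66488226   0.         314.7332356 ]
 [  0.         352.66488226 239.70160127]
 [  0.           0.           1.        ]] -0.03175701405127048 [[ 0.42581053  0.90481161 -0.00115332 -0.57461772]
 [ 0.87082515 -0.40946954  0.2720262  -0.03383634]
 [ 0.24566022 -0.11683596 -0.96228915  0.37777291]
 [ 0.          0.          0.          1.        ]]
```

View pics/top0.png

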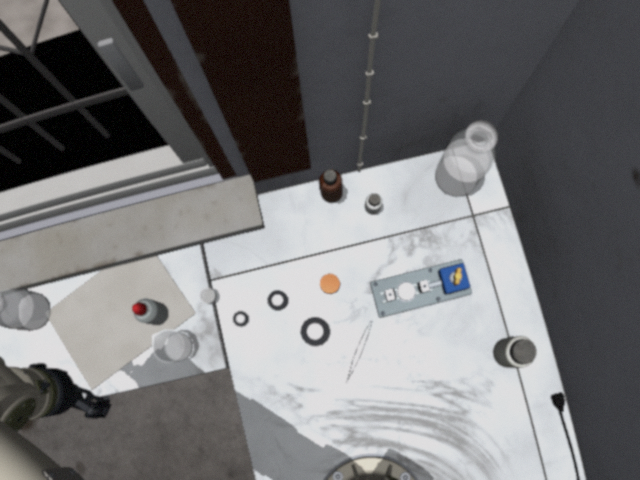

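View pics/scene0.png

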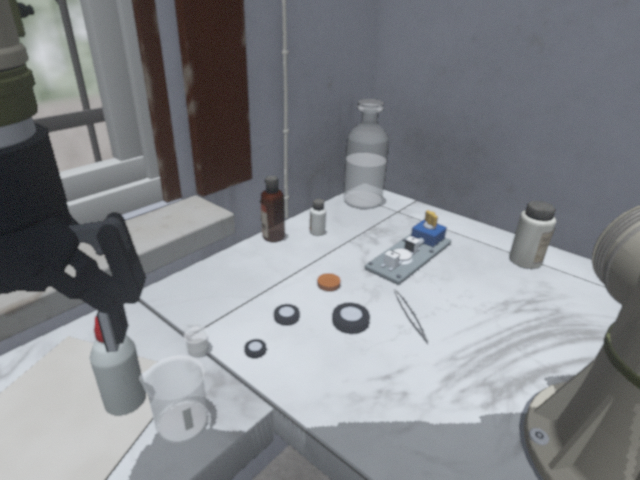

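Top view: middle spacer at (278,300), with a larger one at (316,331) and a smaller one at (241,319). The window is at (330,284), the seat at (407,292) and the wing at (457,276). In the scene view, the spacer is at (287,314), the window at (329,282) and the wing at (431,218).

```bash
cat > h.py <<'E'
import numpy as np,cv2,pickle
from scipy.spatial.transform import Rotation as R
def ray(d,px):
    u=cv2.undistortPoints(np.float64(px).reshape(-1,1,2),d["camera_matrix"],np.array([d["k1"],0,0,0.])).reshape(-1,2)
    V=d["view"];D=np.c_[u,np.ones(len(u))]@V[:3,:3];return -V[:3,:3].T@V[:3,3],D
def plane(d,px,z):
    c,D=ray(d,px);return c+D*((z-c[2])/D[:,2])[:,None]
def tri(l):
    A=np.zeros((3,3));b=np.zeros(3)
    for d,p in l:
        c,D=ray(d,p);v=D[0]/np.linalg.norm(D[0]);P=np.eye(3)-np.outer(v,v);A+=P;b+=P@c
    return np.linalg.solve(A,b)
def project(d,X):
    V=d["view"];return cv2.projectPoints(np.float64(X).reshape(-1,1,3),cv2.Rodrigues(V[:3,:3])[0],V[:3,3],d["camera_matrix"],np.array([d["k1"],0,0,0.]))[0].reshape(-1,2)
def blobs(d,lo,hi,amin=30,roi=None):
    """hsv blobs -> list of (area, centroid, contour)"""
    m=cv2.inRange(cv2.cvtColor(d["color"],cv2.COLOR_BGR2HSV),np.array(lo),np.array(hi))
    if roi: k=np.zeros_like(m);x0,y0,x1,y1=roi;k[y0:y1,x0:x1]=255;m&=k
    out=[]
    for c in cv2.findContours(m,cv2.RETR_EXTERNAL,cv2.CHAIN_APPROX_NONE)[0]:
        f=cv2.moments(c)
        if f["m00"]>amin: out.append((f["m00"],np.array([f["m10"],f["m01"]])/f["m00"],c))
    return sorted(out,key=lambda t:-t[0])
E
python3 - <<'E'
from h import *
np.set_printoptions(precision=4,suppress=True)
T=pickle.load(open("top0.pkl","rb"));S=pickle.load(open("scene0.pkl","rb"))
def show(n,t,s,z,**k):
    for nm,l in(("top",t),("scene",s)):
        d=T if nm=="top" else S
        for a,c,q in l[:4]:print(n,nm,a,c,plane(d,c,z)[0],cv2.minAreaRect(np.float32(plane(d,q,z)[:,:2]))[1:])
    if t and s:print("  tri",tri([(T,t[0][1]),(S,s[0][1])]))
show("win",blobs(T,(3,90,60),(22,255,255),roi=(310,264,350,304)),blobs(S,(3,90,60),(22,255,255),roi=(300,260,355,300)),.006)
show("spc",blobs(T,(0,0,0),(179,255,80),roi=(262,284,294,316)),blobs(S,(0,0,0),(179,255,80),roi=(265,295,308,332)),.006)
show("spcL",blobs(T,(0,0,0),(179,255,80),roi=(296,312,336,352)),blobs(S,(0,0,0),(179,255,80),roi=(325,295,378,338)),.006)
show("wing",blobs(T,(15,110,100),(35,255,255),10,roi=(435,255,480,300)),blobs(S,(12,110,90),(35,255,255),10,roi=(410,200,455,235)),.07)
show("blue",blobs(T,(100,120,40),(125,255,255),roi=(420,245,490,310)),blobs(S,(100,120,40),(125,255,255),roi=(400,200,460,255)),.042)
for d,n,r in((T,"t",(360,250,480,325)),(S,"s",(355,200,460,290))):
    x0,y0,x1,y1=r;cv2.imwrite(f"pics/c_{n}.png",cv2.resize(d["color"][y0:y1,x0:x1],None,fx=5,fy=5))
for n,p,q in(("brown",(331,176),(272,183)),("vial",(374,199),(319,205))):print(n,tri([(T,p),(S,q)]))
E
python3 -c "
import cv2,numpy as np
a=cv2.imread('pics/c_t.png');b=cv2.imread('pics/c_s.png')
cv2.imwrite('pics/c0.png',np.vstack([cv2.resize(a,(480,300)),cv2.resize(b,(350,300))[:, :].copy() if 0 else cv2.copyMakeBorder(cv2.resize(b,(350,300)),0,0,0,130,0)]))"
```

```text
win top 257.0 [329.5208 283.3119] [0.4751 0.0928 0.006 ] ((0.03921230509877205, 0.03891763091087341), 1.0091896057128906)
win scene 217.5 [328.2889 280.6858] [0.4753 0.093  0.006 ] ((0.03677918761968613, 0.0445457361638546), 53.69931411743164)
  tri [0.4752 0.0929 0.006 ]
spc top 222.0 [277.5135 299.8791] [0.437  0.2042 0.006 ] ((0.03853244706988335, 0.03500970080494881), 46.46409225463867)
spcL top 513.0 [314.9308 331.0565] [0.3718 0.1219 0.006 ] ((0.0543627068400383, 0.054229915142059326), 46.27262496948242)
spcL scene 132.0 [349.9747 327.1162] [0.353  0.1371 0.006 ] ((0.053026601672172546, 0.027271579951047897), 45.24508285522461)
  tri [ 0.3722  0.122  -0.0149]
wing top 44.5 [457.1461 275.9476] [ 0.4857 -0.1712  0.07  ] ((0.010473196394741535, 0.0294649600982666), 88.85143280029297)
blue top 579.0 [453.7602 278.2309] [ 0.485  -0.1698  0.042 ] ((0.05329827219247818, 0.05445147305727005), 14.7452974319458)
blue scene 179.0 [429.2821 230.1341] [ 0.4707 -0.1562  0.042 ] ((0.05316660553216934, 0.0562535896897316), 14.833051681518555)
  tri [ 0.4859 -0.1729  0.0302]
brown [0.679  0.0927 0.1241]
vial [0.6475 0.     0.0653]
```

View pics/c0.png

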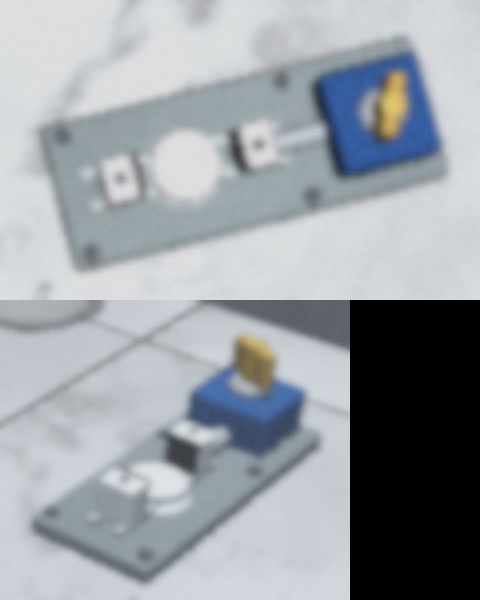

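The top crop shows the chuck yawed about 15°, with the wing about 30° clockwise from the chuck's x. The seat is at about (406,291). Next I'll work out the wrist camera mount and a pose above the spacer.

```bash
cat >> h.py <<'E'
def pose(s):
    q=s["orientation"];return np.array(s["tcp_pos"]),R.from_quat([q[1],q[2],q[3],q[0]])
def go(p,yaw):
    """yaw (deg) of tool y in world, tool down -> print shift mm, turn"""
    from workcell import env
    t,r=pose(env.get_state());a=np.radians(yaw);y=np.array([np.cos(a),np.sin(a),0]);z=np.array([0,0,-1.])
    T=R.from_matrix(np.c_[np.cross(y,z),y,z])
    best=(r.inv()*T).as_rotvec()
    print("shift mm",(r.inv().apply(np.array(p)-t)*1000).round(1),"turn",best.round(4),"rows",np.linalg.norm(np.array(p)-t)/.0417,np.degrees(np.linalg.norm(best))/7.16)
E
python3 - <<'E'
from h import *
np.set_printoptions(precision=4,suppress=True)
from workcell import env
W=pickle.load(open("wrist0.pkl","rb"));t,r=pose(env.get_state());V=W["view"]
c=-V[:3,:3].T@V[:3,3];print("cam in tool",r.inv().apply(c-t),"axis in tool",r.inv().apply(V[2,:3]))
s,=[np.array([.458,-.0685])]
for yaw in(14.75,):
  for p in((.437,.204,.13),): go(p,yaw)
E
```

```text
cam in tool [ 0.0701  0.0002 -0.1414] axis in tool [-0.2722  0.0002  0.9622]
shift mm [-308.6 -203.8  100.8] turn [-0.0014  0.0004  0.8736] rows 9.193549458268592 6.990722434213468
```

Emit:
apply_moves --rows '[{"xyz": [-308.6, -203.8, 100], "turn": [0, 0, 0.8736], "grip": 1}, {"xyz": [-308.6, -203.8, 100], "turn": [0, 0, 0.8736], "grip": 1}, {"xyz": [-308.6, -203.8, 100], "turn": [0, 0, 0.8736], "grip": 1}, {"xyz": [-308.6, -203.8, 100], "turn": [0, 0, 0.8736], "grip": 1}, {"xyz": [-308.6, -203.8, 100], "turn": [0, 0, 0.8736], "grip": 1}, {"xyz": [-308.6, -203.8, 100], "turn": [0, 0, 0.8736], "grip": 1}, {"xyz": [-308.6, -203.8, 100], "turn": [0, 0, 0.8736], "grip": 1}, {"xyz": [-308.6, -203.8, 100], "turn": [0, 0, 0.8736], "grip": 1}, {"xyz": [-308.6, -203.8, 100], "turn": [0, 0, 0.8736], "grip": 1}, {"xyz": [-308.6, -203.8, 100], "turn": [0, 0, 0.8736], "grip": 1}, {"xyz": [-308.6, -203.8, 100], "turn": [0, 0, 0.8736], "grip": 1}, {"xyz": [-308.6, -203.8, 100], "turn": [0, 0, 0.8736], "grip": 1}]'

```text
clock: 1.15
tcp_pos: [0.437, 0.2044, 0.1311]
orientation: [-0.001, 0.611, 0.792, -0.0]
wrist_force: [-0.3, 0.2, 0.3]
finger_gap: 0.0856
grip_force: 0.0
```

```bash
cat >> h.py <<'E'
def snap(n,k):
    from workcell import imaging
    d=imaging.read_camera(n);cv2.imwrite(f"pics/{n}{k}.png",d["color"]);pickle.dump(d,open(f"{n}{k}.pkl","wb"));return d
E
python3 - <<'E'
from h import *
d=snap("wrist",1)
for X in([.437,.204,.012],):print(project(d,X))
for a,c,q in blobs(d,(0,0,0),(179,255,80),200)[:5]:
    P=plane(d,q,.012)[:,:2];print(a,c,plane(d,c,.012)[0],cv2.minEnclosingCircle(np.float32(P)))
E
```

```text
[[315.59013821 235.60277229]]
158277.5 [394.63295478 283.30351545] [0.50797348 0.18185986 0.012     ] ((0.46971452236175537, 0.09598696231842041), 0.35056331753730774)
2489.5 [314.46923746 230.16087568] [0.43508373 0.20793928 0.012     ] ((0.4349976181983948, 0.20761774480342865), 0.022821620106697083)
1748.5 [286.18892384 111.94004385] [0.39436408 0.28549187 0.012     ] ((0.39425137639045715, 0.28485536575317383), 0.01679590716958046)
337.5 [323.50518519 342.41876543] [0.46697193 0.11589199 0.012     ] ((0.47133395075798035, 0.10271044820547104), 0.02219623327255249)
```

View pics/wrist1.png

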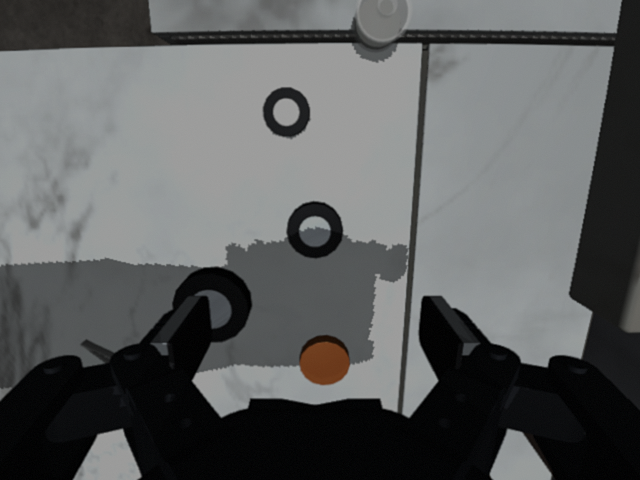

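Wrist view: the middle spacer is at (315,229), the window at (325,360), the large spacer at (212,304) and the small one at (286,112). I'll go lower for a second view.

Emit:
apply_moves --rows '[{"xyz": [-3, 0, 70], "turn": [0, 0, 0], "grip": 1}, {"xyz": [-3, 0, 70], "turn": [0, 0, 0], "grip": 1}, {"xyz": [-3, 0, 70], "turn": [0, 0, 0], "grip": 1}, {"xyz": [-3, 0, 70], "turn": [0, 0, 0], "grip": 1}]'

```text
clock: 1.53
tcp_pos: [0.436, 0.2027, 0.0608]
orientation: [-0.001, 0.609, 0.793, -0.001]
wrist_force: [0.4, -1.0, 1.1]
finger_gap: 0.0854
grip_force: 0.0
```

Run:
```python
from h import *
np.set_printoptions(precision=4,suppress=True)
from workcell import env
print(env.get_state()["tcp_pos"])
e=pickle.load(open("wrist1.pkl","rb"));d=snap("wrist",2)
x,y=project(d,[.435,.207,.012])[0];print(x,y)
o=[]
for D in(e,d):
    x,y=project(D,[.435,.207,.012])[0];g=cv2.cvtColor(D["color"],cv2.COLOR_BGR2HSV)
    m=(g[...,2]<50).astype(np.uint8)*255
    # spot = hole in the black ring
    cs,h=cv2.findContours(m,cv2.RETR_CCOMP,cv2.CHAIN_APPROX_NONE)
    for c,k in zip(cs,h[0]):
        f=cv2.moments(c)
        if 100<f["m00"]<20000:
            u=np.array([f["m10"],f["m01"]])/f["m00"]
            if np.hypot(*(u-(x,y)))<40:
                C,r=cv2.minEnclosingCircle(np.float32(plane(D,c,.012)[:,:2]));E=cv2.fitEllipse(c)
                print("hole" if k[3]>=0 else "outer",f["m00"],u,E[0],plane(D,E[0],.012)[0],r)
                if k[3]>=0:o.append((D,E[0]))
if len(o)==2:print("tri",tri(o))
```

```text
[0.436  0.2027 0.0608]
316.4737491480649 259.5542165087092
outer 2364.0 [314.4245 229.752 ] (314.4227294921875, 229.7489776611328) [0.435  0.2082 0.012 ] 0.022121958434581757
hole 841.0 [314.4863 230.7572] (314.4832763671875, 230.77099609375) [0.4352 0.2075 0.012 ] 0.013185612857341766
outer 4270.5 [316.9385 256.5464] (316.94329833984375, 256.5350341796875) [0.4348 0.2088 0.012 ] 0.02249724790453911
hole 1398.0 [316.8727 259.0509] (316.86798095703125, 259.0220642089844) [0.4351 0.2074 0.012 ] 0.012863749638199806
tri [0.4351 0.2077 0.0129]
```

View pics/wrist2.png

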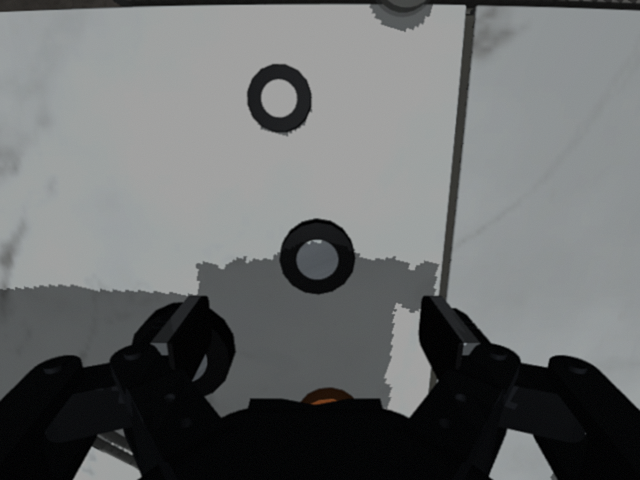

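Second view: the spacer's spot is at (317,259), which triangulates to (0.435, 0.2076) with its top at 12.9 mm.

```bash
python3 -c "
from h import *
go((.4351,.2076,.001),14.75)"
```

```text
shift mm [ 5.1 -1.2 61.2] turn [-0.0001 -0.0003  0.0023] rows 1.4736066048202472 0.0186892905918311
```

Emit:
apply_moves --rows '[{"xyz": [5, -1, 30], "turn": [0, 0, 0], "grip": 1}, {"xyz": [5, -1, 50], "turn": [0, 0, 0], "grip": 1}, {"xyz": [5, -1, 60], "turn": [0, 0, 0], "grip": 1}, {"xyz": [5, -1, 60], "turn": [0, 0, 0], "grip": 1}, {"xyz": [5, -1, 60], "turn": [0, 0, 0], "grip": 0.3}, {"xyz": [5, -1, 60], "turn": [0, 0, 0], "grip": 0.3}, {"xyz": [5, -1, 60], "turn": [0, 0, 0], "grip": 0.3}, {"xyz": [5, -1, 60], "turn": [0, 0, 0], "grip": 0.3}, {"xyz": [5, -1, 60], "turn": [0, 0, 0], "grip": 0.3}, {"xyz": [5, -1, 60], "turn": [0, 0, 0], "grip": 0.3}, {"xyz": [5, -1, 60], "turn": [0, 0, 0], "grip": 0.3}]' --force 25

```text
clock: 2.5
tcp_pos: [0.4371, 0.2066, 0.0029]
orientation: [0.001, 0.611, 0.792, 0.001]
wrist_force: [-0.8, 0.3, 6.3]
finger_gap: 0.043
grip_force: 24.5
```

Emit:
apply_moves --rows '[{"xyz": [0, 0, -20], "turn": [0, 0, 0], "grip": 0.3}, {"xyz": [0, 0, -60], "turn": [0, 0, 0], "grip": 0.3}, {"xyz": [0, 0, -100], "turn": [0, 0, 0], "grip": 0.3}, {"xyz": [0, 0, -140], "turn": [0, 0, 0], "grip": 0.3}, {"xyz": [0, 0, -140], "turn": [0, 0, 0], "grip": 0.3}]'

```text
clock: 2.92
tcp_pos: [0.4405, 0.2075, 0.1498]
orientation: [0.004, 0.611, 0.792, 0.005]
wrist_force: [1.6, 0.4, -0.9]
finger_gap: 0.0423
grip_force: 25.8
```

```bash
python3 -c "
from h import *
from workcell import env
s=env.get_state();print(s['finger_gap'],s['grip_force'],s['tcp_pos'],s['wrist_force'])
go((.458,-.0685,.14),14.75)"
```

```text
0.04233249163285668 25.841387808322906 [0.44050466 0.20751926 0.14976135] [ 1.59197188  0.41409815 -0.85195534]
shift mm [-271.4  -53.5    8.9] turn [ 0.0134 -0.0004 -0.0001] rows 6.636579767572991 0.10763719064248965
```

Emit:
apply_moves --rows '[{"xyz": [-271, -50, 9], "turn": [0, 0, 0], "grip": 0.3}, {"xyz": [-271, -50, 9], "turn": [0, 0, 0], "grip": 0.3}, {"xyz": [-271, -50, 9], "turn": [0, 0, 0], "grip": 0.3}, {"xyz": [-271, -50, 9], "turn": [0, 0, 0], "grip": 0.3}, {"xyz": [-271, -50, 9], "turn": [0, 0, 0], "grip": 0.3}, {"xyz": [-271, -50, 9], "turn": [0, 0, 0], "grip": 0.3}, {"xyz": [-271, -50, 9], "turn": [0, 0, 0], "grip": 0.3}, {"xyz": [-271, -50, 9], "turn": [0, 0, 0], "grip": 0.3}, {"xyz": [-271, -50, 9], "turn": [0, 0, 0], "grip": 0.3}, {"xyz": [-271, -50, 9], "turn": [0, 0, 0], "grip": 0.3}, {"xyz": [-271, -50, 9], "turn": [0, 0, 0], "grip": 0.3}]'

```text
clock: 3.83
tcp_pos: [0.4562, -0.0678, 0.1325]
orientation: [-0.0, 0.61, 0.792, 0.0]
wrist_force: [-0.1, -0.5, -0.7]
finger_gap: 0.0424
grip_force: 25.8
```

Run:
```python
from h import *
np.set_printoptions(precision=4,suppress=True)
from workcell import env
print(env.get_state()["tcp_pos"],env.get_state()["orientation"])
d=snap("wrist",3);print(project(d,[.458,-.0685,.022]))
```

```text
[ 0.4562 -0.0678  0.1325] [-0.0001  0.6101  0.7923  0.0001]
[[317.5935 239.6381]]
```

View pics/wrist3.png

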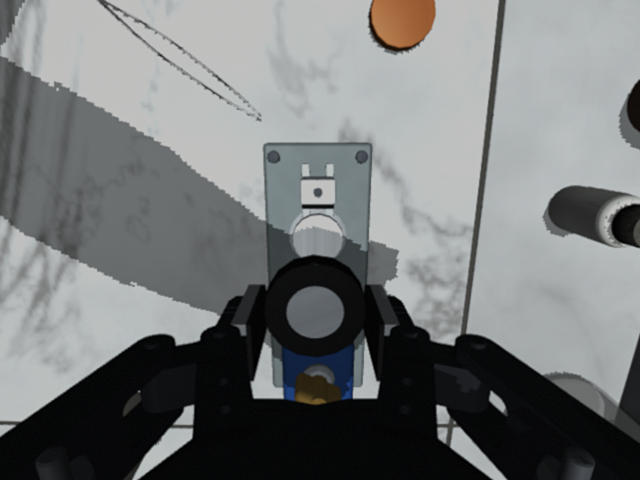

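The in-hand spacer spot is at (315,312). The seat at (317,238) is partly hidden by the disc, so I'll shift back twice to see it whole.

Emit:
apply_moves --rows '[{"xyz": [-40, 0, 0], "turn": [0, 0, 0], "grip": 0.3}, {"xyz": [-40, 0, 0], "turn": [0, 0, 0], "grip": 0.3}, {"xyz": [-40, 0, 0], "turn": [0, 0, 0], "grip": 0.3}, {"xyz": [-40, 0, 0], "turn": [0, 0, 0], "grip": 0.3}]'

```text
clock: 4.22
tcp_pos: [0.4664, -0.1064, 0.1322]
orientation: [-0.0, 0.61, 0.792, 0.0]
wrist_force: [-1.0, 0.5, -0.8]
finger_gap: 0.0424
grip_force: 25.8
```

Run:
```python
from h import *
snap("wrist",4)
```

Emit:
apply_moves --rows '[{"xyz": [-40, 0, -60], "turn": [0, 0, 0], "grip": 0.3}, {"xyz": [-40, 0, -60], "turn": [0, 0, 0], "grip": 0.3}, {"xyz": [-40, 0, -60], "turn": [0, 0, 0], "grip": 0.3}, {"xyz": [-40, 0, -60], "turn": [0, 0, 0], "grip": 0.3}]'

```text
clock: 4.6
tcp_pos: [0.4779, -0.146, 0.1936]
orientation: [0.002, 0.61, 0.792, 0.0]
wrist_force: [0.1, -0.6, -1.5]
finger_gap: 0.0426
grip_force: 25.8
```

Run:
```python
from h import *
np.set_printoptions(precision=4,suppress=True)
snap("wrist",5)
ims=[]
for k in(4,5):
    d=pickle.load(open(f"wrist{k}.pkl","rb"));u=project(d,[.458,-.0685,.022])[0];print(u)
    x,y=u.astype(int);ims.append(cv2.resize(d["color"][y-60:y+60,x-60:x+60],(400,400)))
cv2.imwrite("pics/seat.png",np.hstack(ims))
```

```text
[317.8307 185.7887]
[315.5302 127.6727]
```

View pics/seat.png

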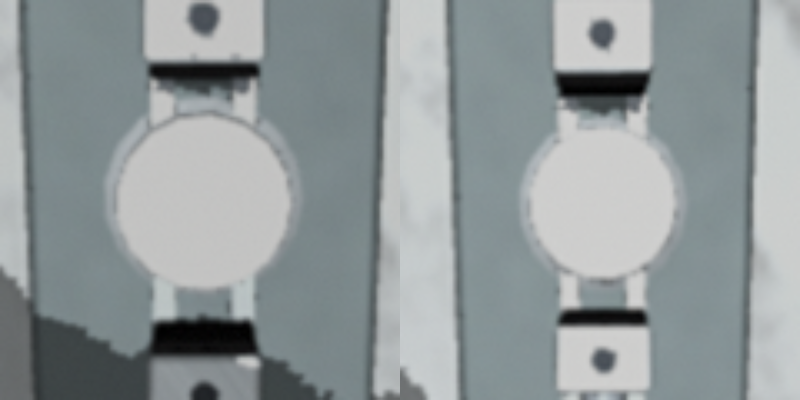

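Left crop: the seat circle spans x 115–290 and y 113–289. Right crop (minus 400): x 128–276, y 128–279. Now I'll triangulate the seat, the in-hand disc and the plate yaw.

Run:
```python
from h import *
from workcell import env
np.set_printoptions(precision=4,suppress=True)
P=[];D={k:pickle.load(open(f"wrist{k}.pkl","rb")) for k in(3,4,5)}
for k,c in((4,(202.5,201)),(5,(202,203.5))):
    u=project(D[k],[.458,-.0685,.022])[0].astype(int)-60+(np.array(c)+.5)/3.3333-.5
    P.append((D[k],u));print(k,u,plane(D[k],u,.022)[0])
print("seat tri",tri(P))
T=pickle.load(open("top0.pkl","rb"))
# plate yaw: grey plate mask in view 5
for k in(5,4):
    g=cv2.cvtColor(D[k]["color"],cv2.COLOR_BGR2HSV);x,y=P[0 if k==4 else 1][1].astype(int)
    e=[]
    for yy in range(y-25,y+26,5):
        row=g[yy,:,1].astype(int);m=row>22
        a=x-28
        while m[a]:a-=1
        b=x+28
        while m[b]:b+=1
        e.append([(a+.5,yy),(b-.5,yy)])
    e=np.array(e);
    for j in(0,1):
        Q=plane(D[k],e[:,j],.012);v=cv2.fitLine(np.float32(Q[:,:2]),cv2.DIST_HUBER,0,.01,.01).ravel();print(k,"edge yaw",np.degrees(np.arctan2(v[1],v[0]))%180-90,Q.mean(0))
# disc in hand: spot
d=D[3];g=cv2.cvtColor(d["color"],cv2.COLOR_BGR2HSV);m=(g[...,2]<50).astype(np.uint8)*255
cs,h=cv2.findContours(m,cv2.RETR_CCOMP,cv2.CHAIN_APPROX_NONE)
V=d["view"];Rt=R.from_quat([.6101,.7923,.0001,-.0001]);t=np.array([.4562,-.0678,.1325])
for c,k in zip(cs,h[0]):
    if k[3]>=0 and cv2.contourArea(c)>800:
        E=cv2.fitEllipse(c)
        if np.hypot(E[0][0]-315,E[0][1]-312)<15:
            for z in(.1385,.1415):
                r=cv2.minEnclosingCircle(np.float32(plane(d,c,z)[:,:2]))[1]
                print("spot",E,"in tool",Rt.inv().apply(plane(d,E[0],z)[0]-t),r)
s=env.get_state();print(s["tcp_pos"],s["orientation"])
```

```text
4 [317.4006 184.9506] [ 0.4576 -0.068   0.022 ]
5 [315.2506 127.7006] [ 0.4578 -0.0686  0.022 ]
seat tri [ 0.4577 -0.0685  0.0179]
5 edge yaw 14.857826 [ 0.4204 -0.0776  0.012 ]
5 edge yaw 15.055565 [ 0.4952 -0.0579  0.012 ]
4 edge yaw 17.571396 [ 0.4252 -0.0772  0.012 ]
4 edge yaw 44.82991 [ 0.4871 -0.0608  0.012 ]
spot ((314.67071533203125, 311.66143798828125), (53.395660400390625, 59.07518768310547), 88.80643463134766) in tool [-0.     -0.0007 -0.006 ] 0.012849374674260616
spot ((314.67071533203125, 311.66143798828125), (53.395660400390625, 59.07518768310547), 88.80643463134766) in tool [ 0.0015 -0.0007 -0.009 ] 0.012567226774990559
[ 0.4768 -0.1452  0.1923] [0.0001 0.6102 0.7922 0.0002]
```

```bash
python3 -c "
from h import *
go((.458,-.0692,.055),14.9)"
```

```text
shift mm [ 78.2   1.2 137.3] turn [ 0.0004 -0.0001 -0.002 ] rows 3.7903999467503353 0.016001463262792448
```

Emit:
apply_moves --rows '[{"xyz": [78, 1, 40], "turn": [0, 0, 0], "grip": 0.3}, {"xyz": [78, 1, 40], "turn": [0, 0, 0], "grip": 0.3}, {"xyz": [78, 1, 80], "turn": [0, 0, 0], "grip": 0.3}, {"xyz": [78, 1, 115], "turn": [0, 0, 0], "grip": 0.3}, {"xyz": [78, 1, 137], "turn": [0, 0, 0], "grip": 0.3}, {"xyz": [78, 1, 137], "turn": [0, 0, 0], "grip": 0.3}, {"xyz": [78, 1, 137], "turn": [0, 0, 0], "grip": 0.3}, {"xyz": [78, 1, 137], "turn": [0, 0, 0], "grip": 0.3}]'

```text
clock: 5.32
tcp_pos: [0.4581, -0.0699, 0.056]
orientation: [0.0, 0.61, 0.792, 0.0]
wrist_force: [1.4, 0.1, 0.2]
finger_gap: 0.0422
grip_force: 25.9
```

```bash
python3 -c "
from h import *
from workcell import env
s=env.get_state();print(s['tcp_pos'],s['wrist_force'])
go((.458,-.0692,.028),14.9)"
```

```text
[ 0.45813789 -0.06990717  0.05597629] [1.4082613  0.05926725 0.18983232]
shift mm [ 0.7  0.  28. ] turn [ 0.0003 -0.     -0.002 ] rows 0.6711165758630371 0.016144609032379065
```

Emit:
apply_moves --rows '[{"xyz": [0.5, 0, 14], "turn": [0, 0, 0], "grip": 0.3}, {"xyz": [0.5, 0, 22], "turn": [0, 0, 0], "grip": 0.3}, {"xyz": [0.5, 0, 26], "turn": [0, 0, 0], "grip": 0.3}, {"xyz": [0.5, 0, 28], "turn": [0, 0, 0], "grip": 0.3}, {"xyz": [0.5, 0, 28], "turn": [0, 0, 0], "grip": 0.3}, {"xyz": [0.5, 0, 28], "turn": [0, 0, 0], "grip": 0.3}]'

```text
clock: 5.82
tcp_pos: [0.4581, -0.07, 0.0278]
orientation: [0.0, 0.611, 0.792, 0.0]
wrist_force: [0.6, -0.5, -0.5]
finger_gap: 0.0426
grip_force: 25.9
```

Emit:
apply_moves --rows '[{"xyz": [0.5, 0, 1], "turn": [0, 0, 0], "grip": 0.3}, {"xyz": [0.5, 0, 2], "turn": [0, 0, 0], "grip": 0.3}, {"xyz": [0.5, 0, 3], "turn": [0, 0, 0], "grip": 0.3}, {"xyz": [0.5, 0, 3], "turn": [0, 0, 0], "grip": 0.3}, {"xyz": [0.5, 0, 3], "turn": [0, 0, 0], "grip": 0.3}]'

```text
clock: 6.23
tcp_pos: [0.458, -0.0694, 0.0249]
orientation: [0.0, 0.611, 0.792, 0.0]
wrist_force: [-0.7, 0.3, 4.9]
finger_gap: 0.0422
grip_force: 26.3
```

Contact: the upward force rose to 4.9 N. Releasing and retreating.

Emit:
apply_moves --rows '[{"xyz": [0, 0, 0], "turn": [0, 0, 0], "grip": 0.6}, {"xyz": [0, 0, 0], "turn": [0, 0, 0], "grip": 0.8}, {"xyz": [0, 0, 0], "turn": [0, 0, 0], "grip": 1}, {"xyz": [0, 0, 0], "turn": [0, 0, 0], "grip": 1}, {"xyz": [0, 0, 0], "turn": [0, 0, 0], "grip": 1}, {"xyz": [0, 0, -30], "turn": [0, 0, 0], "grip": 1}, {"xyz": [0, 0, -60], "turn": [0, 0, 0], "grip": 1}, {"xyz": [0, 0, -105], "turn": [0, 0, 0], "grip": 1}, {"xyz": [0, 0, -105], "turn": [0, 0, 0], "grip": 1}, {"xyz": [0, 0, -105], "turn": [0, 0, 0], "grip": 1}, {"xyz": [0, 0, -105], "turn": [0, 0, 0], "grip": 1}]'

```text
clock: 7.15
tcp_pos: [0.4578, -0.0694, 0.1292]
orientation: [0.0, 0.611, 0.792, 0.0]
wrist_force: [0.0, 0.5, -1.5]
finger_gap: 0.0856
grip_force: 0.0
```

Run:
```python
from h import *
np.set_printoptions(precision=4,suppress=True)
d=snap("wrist",6);g=cv2.cvtColor(d["color"],cv2.COLOR_BGR2HSV);x,y=project(d,[.4577,-.0685,.034])[0];print(x,y)
m=(g[...,2]<60).astype(np.uint8)*255
cs,h=cv2.findContours(m,cv2.RETR_CCOMP,cv2.CHAIN_APPROX_NONE)
for c,k in zip(cs,h[0]):
    if k[3]>=0 and 200<cv2.contourArea(c)<4000 and np.hypot(*(c.reshape(-1,2).mean(0)-(x,y)))<30:
        E=cv2.fitEllipse(c);print(E,plane(d,E[0],.034)[0],cv2.minEnclosingCircle(np.float32(plane(d,c,.034)[:,:2]))[1])
from workcell import env
print(env.get_state()["tcp_pos"])
# window in this view & wrist3
w=blobs(d,(3,90,60),(22,255,255),200)
for a,c,q in w[:3]:print("win",a,c,plane(d,c,.006)[0],cv2.boundingRect(q))
go((.475,.093,.13),14.9)
```

```text
315.70083478196005 242.6840950387749
((314.7325439453125, 242.0773468017578), (34.44856262207031, 35.42252731323242), 75.04021453857422) [ 0.4569 -0.0682  0.034 ] 0.012973345816135406
[ 0.457  -0.0691  0.1283]
win 2236.0 [401.3041  18.2977] [0.4754 0.0899 0.006 ] (369, 0, 66, 44)
shift mm [152.1  58.7  -1.6] turn [-0.001  -0.0009 -0.0027] rows 3.9106148195835253 0.02402329224907725
```

View pics/wrist6.png

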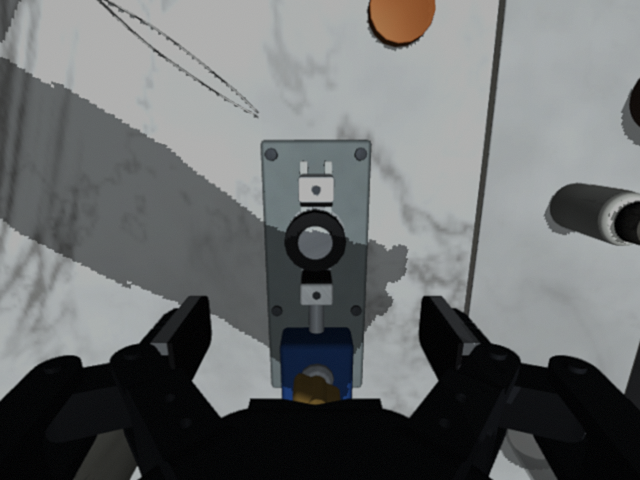

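The spacer sits centred on the seat (spot at (315,242), under 1 mm off). Now the window.

Emit:
apply_moves --rows '[{"xyz": [152, 58, 0], "turn": [0, 0, 0], "grip": 1}, {"xyz": [152, 58, 0], "turn": [0, 0, 0], "grip": 1}, {"xyz": [152, 58, 0], "turn": [0, 0, 0], "grip": 1}, {"xyz": [152, 58, 0], "turn": [0, 0, 0], "grip": 1}, {"xyz": [152, 58, 0], "turn": [0, 0, 0], "grip": 1}, {"xyz": [152, 58, 0], "turn": [0, 0, 0], "grip": 1}, {"xyz": [152, 58, 0], "turn": [0, 0, 0], "grip": 1}]'

```text
clock: 7.78
tcp_pos: [0.4738, 0.0925, 0.1277]
orientation: [-0.001, 0.61, 0.792, -0.001]
wrist_force: [-0.5, -0.6, -0.7]
finger_gap: 0.0854
grip_force: 0.0
```

Run:
```python
from h import *
snap("wrist",7)
```

Emit:
apply_moves --rows '[{"xyz": [0, 0, 70], "turn": [0, 0, 0], "grip": 1}, {"xyz": [0, 0, 70], "turn": [0, 0, 0], "grip": 1}, {"xyz": [0, 0, 70], "turn": [0, 0, 0], "grip": 1}, {"xyz": [0, 0, 70], "turn": [0, 0, 0], "grip": 1}, {"xyz": [0, 0, 70], "turn": [0, 0, 0], "grip": 1}]'

```text
clock: 8.25
tcp_pos: [0.4756, 0.0915, 0.0602]
orientation: [0.0, 0.611, 0.791, 0.0]
wrist_force: [0.6, 0.3, -0.0]
finger_gap: 0.0855
grip_force: 0.0
```

Run:
```python
from h import *
np.set_printoptions(precision=4,suppress=True)
snap("wrist",8);o=[]
for k in(7,8):
    d=pickle.load(open(f"wrist{k}.pkl","rb"))
    # bright top face by amber hue; darker side face excluded by V
    for lo in((3,90,60),(3,90,130)):
        a,c,q=blobs(d,lo,(22,255,255),300)[0];E=cv2.fitEllipse(cv2.convexHull(q))
        print(k,lo,a,c,E,plane(d,E[0],.012)[0],cv2.minEnclosingCircle(np.float32(plane(d,q,.012)[:,:2])))
    o.append((d,E[0]))
print(tri(o))
from workcell import env
print(env.get_state()["tcp_pos"])
go((.475,.0925,.001),14.9)
```

```text
7 (3, 90, 60) 2406.0 [316.2485 231.5648] ((316.21722412109375, 231.52667236328125), (55.59495162963867, 56.624019622802734), 87.66207122802734) [0.473  0.0961 0.012 ] ((0.47308585047721863, 0.09583340585231781), 0.021784475073218346)
7 (3, 90, 130) 2220.5 [315.9421 231.6099] ((315.91546630859375, 231.5948944091797), (53.1497917175293, 54.861331939697266), 85.57483673095703) [0.4728 0.096  0.012 ] ((0.47280818223953247, 0.0955892875790596), 0.021064085885882378)
8 (3, 90, 60) 4159.0 [313.3488 258.2632] ((313.3406677246094, 258.24481201171875), (72.08415985107422, 75.37628173828125), 90.61077880859375) [0.4729 0.0963 0.012 ] ((0.473169207572937, 0.09578277915716171), 0.021828792989253998)
8 (3, 90, 130) 3687.5 [311.9857 257.3995] ((312.6742248535156, 257.7606201171875), (68.58990478515625, 72.0567398071289), 69.21524047851562) [0.4725 0.0965 0.012 ] ((0.47281819581985474, 0.09583279490470886), 0.021152066066861153)
[0.4731 0.0944 0.0054]
[0.4764 0.0917 0.0609]
shift mm [ 1.1 -1.3 59.9] turn [ 0.0023  0.0005 -0.0041] rows 1.4360859537938304 0.0377126702133671
```

View pics/wrist8.png

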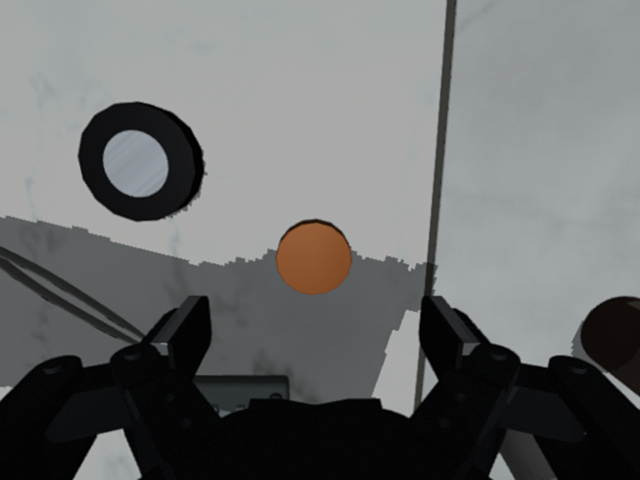

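Window at (314,258) → (0.473, 0.096), top about 12 mm. Descend and grip gently.

Emit:
apply_moves --rows '[{"xyz": [4.5, -2, 30], "turn": [0, 0, 0], "grip": 1}, {"xyz": [4.5, -2, 48], "turn": [0, 0, 0], "grip": 1}, {"xyz": [4.5, -2, 58], "turn": [0, 0, 0], "grip": 1}, {"xyz": [4.5, -2, 58], "turn": [0, 0, 0], "grip": 1}, {"xyz": [4.5, -2, 58], "turn": [0, 0, 0], "grip": 0.3}, {"xyz": [4.5, -2, 58], "turn": [0, 0, 0], "grip": 0.3}, {"xyz": [4.5, -2, 58], "turn": [0, 0, 0], "grip": 0.3}, {"xyz": [4.5, -2, 58], "turn": [0, 0, 0], "grip": 0.3}, {"xyz": [4.5, -2, 58], "turn": [0, 0, 0], "grip": 0.3}, {"xyz": [4.5, -2, 58], "turn": [0, 0, 0], "grip": 0.3}, {"xyz": [4.5, -2, 58], "turn": [0, 0, 0], "grip": 0.3}]' --force 25

```text
clock: 9.22
tcp_pos: [0.4732, 0.0963, 0.0027]
orientation: [0.001, 0.61, 0.792, 0.001]
wrist_force: [-1.6, -0.6, 6.2]
finger_gap: 0.0423
grip_force: 24.6
```

Emit:
apply_moves --rows '[{"xyz": [0, 0, -20], "turn": [0, 0, 0], "grip": 0.3}, {"xyz": [0, 0, -50], "turn": [0, 0, 0], "grip": 0.3}, {"xyz": [0, 0, -80], "turn": [0, 0, 0], "grip": 0.3}, {"xyz": [0, 0, -130], "turn": [0, 0, 0], "grip": 0.3}, {"xyz": [0, 0, -130], "turn": [0, 0, 0], "grip": 0.3}, {"xyz": [0, 0, -130], "turn": [0, 0, 0], "grip": 0.3}]'

```text
clock: 9.72
tcp_pos: [0.4751, 0.0965, 0.1354]
orientation: [0.003, 0.61, 0.792, 0.003]
wrist_force: [0.5, 0.3, -1.0]
finger_gap: 0.0425
grip_force: 25.8
```

Run:
```python
from h import *
np.set_printoptions(precision=4,suppress=True)
from workcell import env
s=env.get_state();t,r=pose(s);print(t,s["finger_gap"],s["grip_force"])
d=snap("wrist",9);a,c,q=blobs(d,(3,90,60),(22,255,255),300)[0];print(a,c,cv2.boundingRect(q))
for z in(.006,.009):
    P=plane(d,q,t[2]+z);C,rr=cv2.minEnclosingCircle(np.float32(P[:,:2]));print(r.inv().apply(np.r_[C,t[2]+z]-t),rr)
go((.457,-.0685,.10),14.9)
```

```text
[0.4751 0.0965 0.1354] 0.04253984568396336 25.822877883911133
7366.5 [314.5679 313.7322] (264, 267, 102, 94)
[-0.002 -0.001 -0.006] 0.022392919287085533
[-0.0004 -0.0009 -0.009 ] 0.021899091079831123
shift mm [-155.2  -58.    32.9] turn [ 0.0044  0.001  -0.0026] rows 4.050755227593092 0.04157643160270913
```

Emit:
apply_moves --rows '[{"xyz": [-154, -58, 30], "turn": [0, 0, 0], "grip": 0.3}, {"xyz": [-154, -58, 30], "turn": [0, 0, 0], "grip": 0.3}, {"xyz": [-154, -58, 30], "turn": [0, 0, 0], "grip": 0.3}, {"xyz": [-154, -58, 30], "turn": [0, 0, 0], "grip": 0.3}, {"xyz": [-154, -58, 30], "turn": [0, 0, 0], "grip": 0.3}, {"xyz": [-154, -58, 30], "turn": [0, 0, 0], "grip": 0.3}, {"xyz": [-154, -58, 30], "turn": [0, 0, 0], "grip": 0.3}, {"xyz": [-154, -58, 30], "turn": [0, 0, 0], "grip": 0.3}, {"xyz": [-154, -58, 30], "turn": [0, 0, 0], "grip": 0.3}]'

```text
clock: 10.52
tcp_pos: [0.455, -0.0659, 0.101]
orientation: [-0.0, 0.61, 0.793, 0.0]
wrist_force: [0.3, -0.2, -0.3]
finger_gap: 0.0422
grip_force: 25.8
```

```bash
python3 -c "
from h import *
go((.4568,-.0675,.048),14.9)"
```

```text
shift mm [-2.   1.4 53. ] turn [-0.0004 -0.0006 -0.0002] rows 1.2718980088572356 0.006538733916529312
```

Emit:
apply_moves --rows '[{"xyz": [-2, 1.4, 20], "turn": [0, 0, 0], "grip": 0.3}, {"xyz": [-2, 1.4, 38], "turn": [0, 0, 0], "grip": 0.3}, {"xyz": [-2, 1.4, 50], "turn": [0, 0, 0], "grip": 0.3}, {"xyz": [-2, 1.4, 57], "turn": [0, 0, 0], "grip": 0.3}, {"xyz": [-2, 1.4, 59], "turn": [0, 0, 0], "grip": 0.3}, {"xyz": [-2, 1.4, 59], "turn": [0, 0, 0], "grip": 0.3}, {"xyz": [-2, 1.4, 59], "turn": [0, 0, 0], "grip": 0.3}]'

```text
clock: 11.1
tcp_pos: [0.4576, -0.0686, 0.0429]
orientation: [0.0, 0.61, 0.792, 0.0]
wrist_force: [0.8, 0.2, -0.3]
finger_gap: 0.0424
grip_force: 25.8
```

Emit:
apply_moves --rows '[{"xyz": [1, -0.5, 2], "turn": [0, 0, 0], "grip": 0.3}, {"xyz": [1, -0.5, 4], "turn": [0, 0, 0], "grip": 0.3}, {"xyz": [1, -0.5, 5], "turn": [0, 0, 0], "grip": 0.3}, {"xyz": [1, -0.5, 5], "turn": [0, 0, 0], "grip": 0.3}, {"xyz": [1, -0.5, 5], "turn": [0, 0, 0], "grip": 0.3}]'

```text
clock: 11.52
tcp_pos: [0.4563, -0.0682, 0.0374]
orientation: [0.0, 0.611, 0.792, 0.0]
wrist_force: [-0.2, 0.8, -0.6]
finger_gap: 0.0427
grip_force: 25.8
```

Emit:
apply_moves --rows '[{"xyz": [0, 0, 0.5], "turn": [0, 0, 0], "grip": 0.3}, {"xyz": [0, 0, 1], "turn": [0, 0, 0], "grip": 0.3}, {"xyz": [0, 0, 1], "turn": [0, 0, 0], "grip": 0.3}, {"xyz": [0, 0, 1], "turn": [0, 0, 0], "grip": 0.3}]'

```text
clock: 11.85
tcp_pos: [0.4564, -0.0682, 0.0368]
orientation: [0.0, 0.611, 0.792, 0.0]
wrist_force: [-1.8, 0.5, 5.2]
finger_gap: 0.0425
grip_force: 26.3
```

Contact at 5 N on the spacer. Release and retreat, then check.

Emit:
apply_moves --rows '[{"xyz": [0, 0, 0], "turn": [0, 0, 0], "grip": 0.6}, {"xyz": [0, 0, 0], "turn": [0, 0, 0], "grip": 0.8}, {"xyz": [0, 0, 0], "turn": [0, 0, 0], "grip": 1}, {"xyz": [0, 0, 0], "turn": [0, 0, 0], "grip": 1}, {"xyz": [0, 0, 0], "turn": [0, 0, 0], "grip": 1}, {"xyz": [0, 0, -20], "turn": [0, 0, 0], "grip": 1}, {"xyz": [0, 0, -50], "turn": [0, 0, 0], "grip": 1}, {"xyz": [0, 0, -90], "turn": [0, 0, 0], "grip": 1}, {"xyz": [0, 0, -90], "turn": [0, 0, 0], "grip": 1}, {"xyz": [-60, 0, -120], "turn": [0, 0, 0], "grip": 1}, {"xyz": [-60, 0, -120], "turn": [0, 0, 0], "grip": 1}, {"xyz": [-60, 0, -120], "turn": [0, 0, 0], "grip": 1}]'

```text
clock: 12.85
tcp_pos: [0.4749, -0.1303, 0.159]
orientation: [0.004, 0.612, 0.791, 0.0]
wrist_force: [1.0, -0.7, 0.7]
finger_gap: 0.085
grip_force: 0.0
```

Run:
```python
from h import *
np.set_printoptions(precision=4,suppress=True)
d=snap("wrist",10);t=snap("top",10)
x,y=project(d,[.4575,-.0685,.046])[0].astype(int);print(x,y)
for a,c,q in blobs(d,(3,90,60),(24,255,255),200,roi=(x-50,y-50,x+50,y+50))[:2]:
    print(a,c,cv2.fitEllipse(q),cv2.minEnclosingCircle(np.float32(plane(d,q,.046)[:,:2])))
for z,n in((.034,"spacer"),(.022,"x")):print(n,project(d,[.457,-.0685,z]))
for a,c,q in blobs(t,(3,90,60),(22,255,255),60,roi=(380,265,435,320))[:2]:print("top",a,c,plane(t,c,.046))
X,Y=project(d,[.483,-.17,.06])[0].astype(int);print(X,Y)
cv2.imwrite("pics/chk.png",cv2.resize(d["color"][max(0,y-60):y+240,x-100:x+200],(600,600)))
# wing: brass top face
for a,c,q in blobs(d,(15,110,60),(35,255,255),60,roi=(X-60,Y-60,X+60,Y+60))[:3]:
    Q=plane(d,q,.074);print("wing",a,c,plane(d,c,.074),cv2.minAreaRect(np.float32(Q[:,:2]*1000)))
```

```text
312 147
2942.0 [310.6696 148.102 ] ((310.66748046875, 148.10231018066406), (60.43095397949219, 62.051368713378906), 1.1086622476577759) ((0.4556494653224945, -0.06958062946796417), 0.02194676361978054)
spacer [[312.2672 147.2927]]
x [[312.2834 146.9025]]
top 310.5 [407.9404 290.4724] [[ 0.4573 -0.0718  0.046 ]]
311 293
wing 501.5 [314.456  301.3254] [[ 0.4845 -0.1688  0.074 ]] ((484.4779357910156, -169.22354125976562), (13.415754318237305, 33.17567825317383), 89.2197036743164)
```

View pics/chk.png

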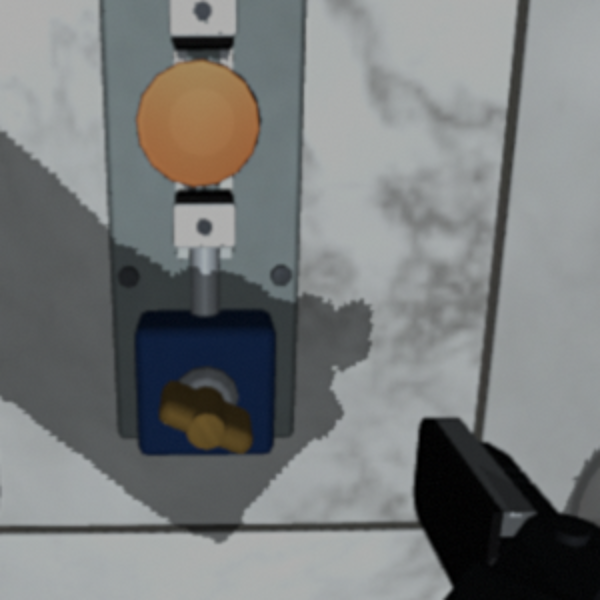

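The window lies centred on the stack (crop (199,122)). The wing is at about (207,415), tilted about 23° clockwise from the chuck's x. I'll move over it for a square look.

```bash
python3 -c "
from h import *
go((.4847,-.1699,.17),14.9)"
```

```text
shift mm [-44.8   1.5 -13.5] turn [ 0.0009  0.0003 -0.0043] rows 1.123293389994721 0.035504147426831965
```

Emit:
apply_moves --rows '[{"xyz": [-45, 1.5, -13], "turn": [0, 0, 0], "grip": 1}, {"xyz": [-45, 1.5, -13], "turn": [0, 0, 0], "grip": 1}, {"xyz": [-45, 1.5, -13], "turn": [0, 0, 0], "grip": 1}, {"xyz": [-45, 1.5, -13], "turn": [0, 0, 0], "grip": 1}, {"xyz": [-45, 1.5, -13], "turn": [0, 0, 0], "grip": 1}, {"xyz": [-45, 1.5, -13], "turn": [0, 0, 0], "grip": 1}]'

```text
clock: 13.45
tcp_pos: [0.4836, -0.1679, 0.1686]
orientation: [-0.001, 0.61, 0.792, 0.0]
wrist_force: [-0.2, 1.0, 0.2]
finger_gap: 0.0853
grip_force: 0.0
```

Run:
```python
from h import *
np.set_printoptions(precision=4,suppress=True)
from workcell import env
s=env.get_state();print(s["tcp_pos"],s["joint_pos"])
o=[]
for k in(10,11):
    d=snap("wrist",11) if k==11 else pickle.load(open("wrist10.pkl","rb"))
    X,Y=project(d,[.4847,-.17,.064])[0].astype(int);print(X,Y)
    a,c,q=blobs(d,(13,90,40),(37,255,255),60,roi=(X-60,Y-60,X+60,Y+60))[0]
    Q=plane(d,q,.074)[:,:2];h=cv2.convexHull(np.float32(Q*1000)).reshape(-1,2);ap=cv2.approxPolyDP(h.reshape(-1,1,2),1.5,True).reshape(-1,2)
    print(a,c,plane(d,c,.064))
    for p,r in zip(ap,np.roll(ap,-1,0)):
        v=r-p
        if np.hypot(*v)>8:print("  edge",p,np.hypot(*v),(np.degrees(np.arctan2(v[1],v[0]))+90)%180-90)
x,y=X,Y
a=d["color"][y-50:y+50,x-65:x+65];cv2.imwrite("pics/wing.png",cv2.resize(a,(780,600)))
```

```text
[ 0.4836 -0.1679  0.1686] [-0.4913  0.2217 -0.2324  1.1184  0.0003  0.821 ]
314 296
638.5 [314.9658 300.1394] [[ 0.4859 -0.1725  0.064 ]]
  edge [ 469.9898 -169.8747] 15.127955 -23.56845
  edge [ 483.8558 -175.9236] 15.8283825 5.817734
  edge [ 501.5124 -170.5798] 10.337741 -62.631104
  edge [ 496.7599 -161.3992] 27.58416 -1.5217285
316 243
787.5 [316.6476 243.7479] [[ 0.4849 -0.1702  0.064 ]]
  edge [ 468.273 -160.591] 8.890696 -89.56752
  edge [ 468.3401 -169.4815] 16.184431 -24.507317
  edge [ 483.0665 -176.1949] 16.523054 4.449005
  edge [ 501.46   -171.3293] 8.943818 -65.138885
  edge [ 497.6998 -163.2143] 14.149172 -22.80661
  edge [ 484.6568 -157.7298] 12.737589 1.9199371
```

View pics/wing.png

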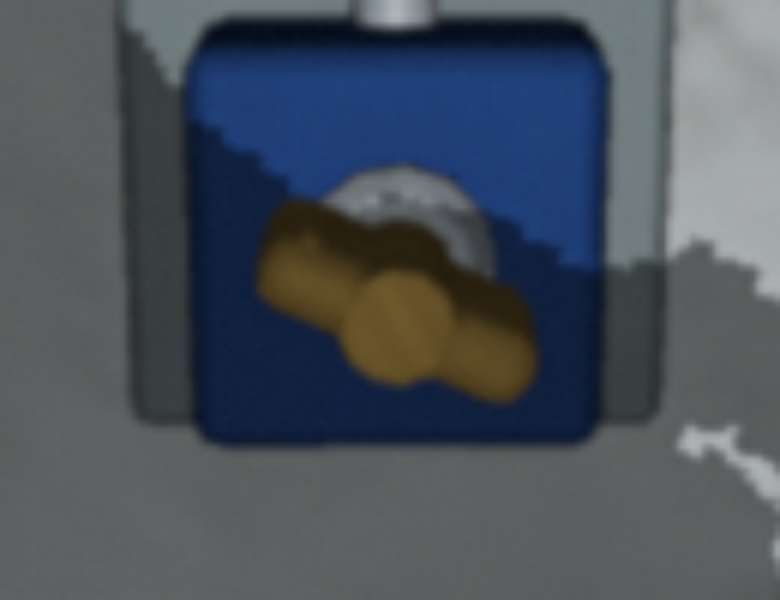

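The bar's hull edges are symmetric about a world yaw of roughly -10.5°, so θ is about 0.44. The axis is at (0.4848, -0.170). I'll turn to grip across the bar.

```bash
python3 -c "
from h import *
go((.4848,-.1700,.10),79.5)"
```

```text
shift mm [-2.2  0.5 68.8] turn [-1.0000e-04 -1.4000e-03 -1.1289e+00] rows 1.650964106635594 9.034034294022057
```

Emit:
apply_moves --rows '[{"xyz": [-2.2, 0.5, 20], "turn": [0, 0, -1.129], "grip": 1}, {"xyz": [-2.2, 0.5, 40], "turn": [0, 0, -1.129], "grip": 1}, {"xyz": [-2.2, 0.5, 60], "turn": [0, 0, -1.129], "grip": 1}, {"xyz": [-2.2, 0.5, 68], "turn": [0, 0, -1.129], "grip": 1}, {"xyz": [-2.2, 0.5, 68], "turn": [0, 0, -1.129], "grip": 1}, {"xyz": [-2.2, 0.5, 68], "turn": [0, 0, -1.129], "grip": 1}, {"xyz": [-2.2, 0.5, 68], "turn": [0, 0, -1.129], "grip": 1}, {"xyz": [-2.2, 0.5, 68], "turn": [0, 0, -1.129], "grip": 1}, {"xyz": [-2.2, 0.5, 68], "turn": [0, 0, -1.129], "grip": 1}, {"xyz": [-2.2, 0.5, 68], "turn": [0, 0, -1.129], "grip": 1}, {"xyz": [-2.2, 0.5, 68], "turn": [0, 0, -1.129], "grip": 1}, {"xyz": [-2.2, 0.5, 68], "turn": [0, 0, -1.129], "grip": 1}]'

```text
clock: 14.5
tcp_pos: [0.4854, -0.1709, 0.1013]
orientation: [-0.0, 0.093, 0.996, 0.0]
wrist_force: [0.4, 0.3, -0.3]
finger_gap: 0.0854
grip_force: 0.0
```

```bash
python3 -c "
from h import *
from workcell import env
s=env.get_state();print(s['tcp_pos'],s['joint_pos'])
go((.4848,-.1700,.048),79.5)"
```

```text
[ 0.48535644 -0.17089186  0.101265  ] [-4.94728284e-01  2.76223563e-01 -3.36671218e-01  9.58030593e-01
  1.40144530e-04 -3.07760294e-01]
shift mm [ 0.7  0.8 53.3] turn [ 0.0002 -0.0001 -0.0037] rows 1.2775868181500227 0.029714720973750972
```

Emit:
apply_moves --rows '[{"xyz": [0.5, 0.8, 25], "turn": [0, 0, 0], "grip": 1}, {"xyz": [0.5, 0.8, 45], "turn": [0, 0, 0], "grip": 1}, {"xyz": [0.5, 0.8, 53], "turn": [0, 0, 0], "grip": 1}, {"xyz": [0.5, 0.8, 53], "turn": [0, 0, 0], "grip": 0.5}, {"xyz": [0.5, 0.8, 53], "turn": [0, 0, 0], "grip": 0.25}, {"xyz": [0.5, 0.8, 53], "turn": [0, 0, 0], "grip": 0}, {"xyz": [0.5, 0.8, 53], "turn": [0, 0, 0], "grip": 0}, {"xyz": [0.5, 0.8, 53], "turn": [0, 0, 0], "grip": 0}, {"xyz": [0.5, 0.8, 53], "turn": [0, 0, 0], "grip": 0}, {"xyz": [0.5, 0.8, 53], "turn": [0, 0, 0], "grip": 0}, {"xyz": [0.5, 0.8, 53], "turn": [0, 0, 0], "grip": 0}, {"xyz": [0.5, 0.8, 53], "turn": [0, 0, 0], "grip": 0}]' --force 40

```text
clock: 15.5
tcp_pos: [0.4856, -0.1709, 0.0491]
orientation: [0.001, 0.092, 0.996, -0.0]
wrist_force: [-1.7, -0.7, 5.6]
finger_gap: 0.0096
grip_force: 42.4
```

```bash
python3 -c "
from workcell import env
s=env.get_state();print(s)"
```

```text
{'clock': 15.5, 'joint_pos': array([-4.94214188e-01,  3.28618505e-01, -4.08614880e-01,  8.31998200e-01,
       -2.79409988e-04, -3.09667348e-01]), 'qvel': array([ 0.00073616,  0.0007767 ,  0.00117254,  0.00086768,  0.00067201,
       -0.00078034]), 'tau': array([ 4.47877189e-01, -4.10564303e+01,  2.34127146e+01, -3.78847020e-01,
        2.83695627e-01,  2.57924449e-02]), 'tcp_pos': array([ 0.485623  , -0.17088171,  0.04913436]), 'orientation': array([ 6.65365314e-04,  9.21426133e-02,  9.95745503e-01, -4.34638474e-04]), 'wrist_force': array([-1.70653133, -0.67485364,  5.59189798]), 'ft_torque': array([-0.11164769,  0.31757471,  0.0262335 ]), 'grip_force': 42.426143288612366, 'finger_gap': 0.009578092127313193}
```

Emit:
apply_moves --rows '[{"xyz": [0, 0, 0], "turn": [0, 0, 0.1], "grip": 0}, {"xyz": [0, 0, 0], "turn": [0, 0, 0.2], "grip": 0}, {"xyz": [0, 0, 0], "turn": [0, 0, 0.3], "grip": 0}, {"xyz": [0, 0, 0], "turn": [0, 0, 0.4], "grip": 0}, {"xyz": [0, 0, 0], "turn": [0, 0, 0.5], "grip": 0}, {"xyz": [0, 0, 0], "turn": [0, 0, 0.6], "grip": 0}, {"xyz": [0, 0, 0], "turn": [0, 0, 0.7], "grip": 0}, {"xyz": [0, 0, 0], "turn": [0, 0, 0.8], "grip": 0}, {"xyz": [0, 0, 0], "turn": [0, 0, 0.9], "grip": 0}, {"xyz": [0, 0, 0], "turn": [0, 0, 1.0], "grip": 0}, {"xyz": [0, 0, 0], "turn": [0, 0, 1.0], "grip": 0}, {"xyz": [0, 0, 0], "turn": [0, 0, 1.0], "grip": 0}]'

```text
clock: 16.5
tcp_pos: [0.4858, -0.1706, 0.0491]
orientation: [0.001, 0.558, 0.83, 0.0]
wrist_force: [-0.9, 0.2, 6.1]
finger_gap: 0.0091
grip_force: 42.5
```

```bash
cat >> h.py <<'E'
def st():
    from workcell import env
    s=env.get_state();t,r=pose(s);y=r.as_matrix()[:,1]
    print(t.round(4),"yaw",np.degrees(np.arctan2(y[1],y[0])).round(2),"theta",np.radians(104.9-np.degrees(np.arctan2(y[1],y[0]))).round(3),"F",s["wrist_force"].round(1),"M",s["ft_torque"].round(2),"gap",s["finger_gap"].round(4),s["grip_force"].round(1),"q6",s["joint_pos"][5].round(3),s["clock"])
E
python3 -c "
from h import *
st()"
```

```text
Traceback (most recent call last):
  File "h.py", line 39, in st
    print(t.round(4),"yaw",np.degrees(np.arctan2(y[1],y[0])).round(2),"theta",np.radians(104.9-np.degrees(np.arctan2(y[1],y[0]))).round(3),"F",s["wrist_force"].round(1),"M",s["ft_torque"].round(2),"gap",s["finger_gap"].round(4),s["grip_force"].round(1),"q6",s["joint_pos"][5].round(3),s["clock"])
                                                                                                                                                                                                           ^^^^^^^^^^^^^^^^^^^^^
AttributeError: 'float' object has no attribute 'round'
```

Emit:
apply_moves --rows '[{"xyz": [0, 0, 0], "turn": [0, 0, 0.1], "grip": 0}, {"xyz": [0, 0, 0], "turn": [0, 0, 0.22], "grip": 0}, {"xyz": [0, 0, 0], "turn": [0, 0, 0.34], "grip": 0}, {"xyz": [0, 0, 0], "turn": [0, 0, 0.46], "grip": 0}, {"xyz": [0, 0, 0], "turn": [0, 0, 0.58], "grip": 0}, {"xyz": [0, 0, 0], "turn": [0, 0, 0.7], "grip": 0}, {"xyz": [0, 0, 0], "turn": [0, 0, 0.82], "grip": 0}, {"xyz": [0, 0, 0], "turn": [0, 0, 0.94], "grip": 0}, {"xyz": [0, 0, 0], "turn": [0, 0, 1.06], "grip": 0}, {"xyz": [0, 0, 0], "turn": [0, 0, 1.18], "grip": 0}, {"xyz": [0, 0, 0], "turn": [0, 0, 1.3], "grip": 0}, {"xyz": [0, 0, 0], "turn": [0, 0, 1.3], "grip": 0}]'

```text
clock: 17.5
tcp_pos: [0.4862, -0.1708, 0.0491]
orientation: [0.001, 0.947, 0.321, 0.001]
wrist_force: [1.0, -0.5, 5.4]
finger_gap: 0.0096
grip_force: 42.5
```

```bash
sed -i 's/s\["finger_gap"\].round(4),s\["grip_force"\].round(1)/round(s["finger_gap"],4),round(s["grip_force"],1)/' h.py
python3 -c "
from h import *
st()"
```

```text
[ 0.4862 -0.1708  0.0491] yaw -52.52 theta 2.747 F [ 1.  -0.5  5.4] M [ 0.06 -0.14 -0.07] gap 0.0096 42.5 q6 1.993 17.5
```

Now creep to the stop, watching the torque.

Emit:
apply_moves --rows '[{"xyz": [0, 0, 0], "turn": [0, 0, 0.06], "grip": 0}, {"xyz": [0, 0, 0], "turn": [0, 0, 0.12], "grip": 0}, {"xyz": [0, 0, 0], "turn": [0, 0, 0.18], "grip": 0}, {"xyz": [0, 0, 0], "turn": [0, 0, 0.22], "grip": 0}, {"xyz": [0, 0, 0], "turn": [0, 0, 0.22], "grip": 0}]'

```text
clock: 17.92
tcp_pos: [0.4862, -0.1708, 0.0491]
orientation: [0.001, 0.976, 0.218, 0.001]
wrist_force: [1.0, 0.7, 5.9]
finger_gap: 0.0091
grip_force: 42.5
```

```bash
python3 -c "
from h import *
st()"
```

```text
[ 0.4862 -0.1708  0.0491] yaw -64.84 theta 2.963 F [1.  0.7 5.9] M [ 0.01 -0.14 -0.03] gap 0.0091 42.5 q6 2.208 17.9167
```

Emit:
apply_moves --rows '[{"xyz": [0, 0, 0], "turn": [0, 0, 0.04], "grip": 0}, {"xyz": [0, 0, 0], "turn": [0, 0, 0.08], "grip": 0}, {"xyz": [0, 0, 0], "turn": [0, 0, 0.08], "grip": 0}, {"xyz": [0, 0, 0], "turn": [0, 0, 0.08], "grip": 0}]'

```text
clock: 18.25
tcp_pos: [0.4862, -0.1708, 0.0491]
orientation: [0.001, 0.984, 0.18, 0.001]
wrist_force: [-0.0, 0.5, 5.1]
finger_gap: 0.0094
grip_force: 46.8
```

```bash
python3 -c "
from h import *
st()"
```

```text
[ 0.4862 -0.1708  0.0491] yaw -69.23 theta 3.039 F [-0.   0.5  5.1] M [-0.05 -0.04  0.75] gap 0.0094 46.8 q6 2.285 18.25
```

Emit:
apply_moves --rows '[{"xyz": [0, 0, 0], "turn": [0, 0, 0.03], "grip": 0}, {"xyz": [0, 0, 0], "turn": [0, 0, 0.03], "grip": 0}, {"xyz": [0, 0, 0], "turn": [0, 0, 0.03], "grip": 0}]'

```text
clock: 18.5
tcp_pos: [0.4862, -0.1708, 0.0492]
orientation: [0.001, 0.986, 0.166, 0.001]
wrist_force: [0.6, -0.1, 5.0]
finger_gap: 0.0094
grip_force: 56.9
```

```bash
python3 -c "
from h import *
st()"
```

```text
[ 0.4862 -0.1708  0.0492] yaw -70.9 theta 3.068 F [ 0.6 -0.1  5. ] M [-0.08  0.    1.14] gap 0.0094 56.9 q6 2.314 18.5
```

Seated: the torque climbs steeply from θ≈2.99. Backing off a quarter turn, by about 1.64 from here to reach θ≈1.43.

Emit:
apply_moves --rows '[{"xyz": [0, 0, 0], "turn": [0, 0, -0.08], "grip": 0}, {"xyz": [0, 0, 0], "turn": [0, 0, -0.18], "grip": 0}, {"xyz": [0, 0, 0], "turn": [0, 0, -0.28], "grip": 0}, {"xyz": [0, 0, 0], "turn": [0, 0, -0.38], "grip": 0}, {"xyz": [0, 0, 0], "turn": [0, 0, -0.48], "grip": 0}, {"xyz": [0, 0, 0], "turn": [0, 0, -0.58], "grip": 0}, {"xyz": [0, 0, 0], "turn": [0, 0, -0.68], "grip": 0}, {"xyz": [0, 0, 0], "turn": [0, 0, -0.78], "grip": 0}, {"xyz": [0, 0, 0], "turn": [0, 0, -0.88], "grip": 0}, {"xyz": [0, 0, 0], "turn": [0, 0, -0.98], "grip": 0}, {"xyz": [0, 0, 0], "turn": [0, 0, -1.0], "grip": 0}]'

```text
clock: 19.42
tcp_pos: [0.486, -0.1706, 0.0491]
orientation: [0.001, 0.785, 0.619, 0.001]
wrist_force: [0.9, 1.2, 6.8]
finger_gap: 0.0088
grip_force: 42.6
```

Emit:
apply_moves --rows '[{"xyz": [0, 0, 0], "turn": [0, 0, -0.1], "grip": 0}, {"xyz": [0, 0, 0], "turn": [0, 0, -0.2], "grip": 0}, {"xyz": [0, 0, 0], "turn": [0, 0, -0.3], "grip": 0}, {"xyz": [0, 0, 0], "turn": [0, 0, -0.4], "grip": 0}, {"xyz": [0, 0, 0], "turn": [0, 0, -0.5], "grip": 0}, {"xyz": [0, 0, 0], "turn": [0, 0, -0.6], "grip": 0}, {"xyz": [0, 0, 0], "turn": [0, 0, -0.64], "grip": 0}, {"xyz": [0, 0, 0], "turn": [0, 0, -0.64], "grip": 0}, {"xyz": [0, 0, 0], "turn": [0, 0, -0.64], "grip": 0}, {"xyz": [0, 0, 0], "turn": [0, 0, -0.64], "grip": 0}]'

```text
clock: 20.25
tcp_pos: [0.4858, -0.1706, 0.0491]
orientation: [0.001, 0.552, 0.834, 0.0]
wrist_force: [-0.0, 0.5, 7.2]
finger_gap: 0.0093
grip_force: 42.7
```

Run:
```python
from h import *
st()
d=snap("top",12);e=snap("wrist",12)
for n,D,c in(("top",d,.046),("wrist",e,.046)):
    x,y=project(D,[.4577,-.0685,.046])[0].astype(int)
    for a,u,q in blobs(D,(3,90,60),(24,255,255),60,roi=(max(x-45,0),max(y-45,0),x+45,y+45))[:1]:print(n,a,u,plane(D,u,c)[0],cv2.minEnclosingCircle(np.float32(plane(D,q,c)[:,:2])))
```

```text
[ 0.4858 -0.1706  0.0491] yaw 22.93 theta 1.431 F [-0.   0.5  7.2] M [0.09 0.04 0.09] gap 0.0093 42.7 q6 0.677 20.25
top 309.5 [407.85945073 290.5271944 ] [ 0.45716988 -0.0716326   0.046     ] ((0.4572436809539795, -0.07198003679513931), 0.023256614804267883)
wrist 7645.0 [351.96631785  43.41266623] [ 0.45718133 -0.06878991  0.046     ] ((0.4563088119029999, -0.06968540698289871), 0.021299559623003006)
```

The thumbscrew reads 1.431 rad, still gripped at 42 N, and the window is still centred. Handing in.

```bash
python3 -c "
from workcell import ticket
print(ticket.hand_in())"
```

```text
the job is handed in; nothing more can be done
None
```

The job is handed in, with no verdict shown: the spacer and window are stacked on the seat (window measured about 1–2 mm off centre), and the thumbscrew was seated, backed off to about 1.43 rad and is still gripped at about 42 N.

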